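# Rock the plug-in valve module out of its sprung socket and shut the port shutter

## Robot

A 6-joint arm with a two-finger parallel gripper is mounted at the origin on the work surface. World frame = base frame: x ahead of the robot, y to its left, z up, the work surface at z = 0. Lengths are in m, angles in rad, forces in N, time in s.
With the tool pointing down it reaches from about 0.225 to 0.725 m from the base axis. Payload 3.1 kg.
Tool frame: the origin (TCP) lies on the front face of the gripper's body, between the roots of the fingers; the fingertips stand 73 mm ahead of it and the grasp point (between the pads) lies 54 mm ahead of it; z points along the fingers, y is the line along which they close (so a half turn about z gives the same grasp; the last joint's range is limited). The gripper opens to 85 mm and grips with 20 to 120 N. Pads are 22 mm wide; open, the fingers measure 114 mm over their backs; the gripper's body (76 mm by 85 mm) begins 54 mm behind the grasp point. The pads swing forward as they close: fully open they stand 13 mm farther back than shut.
Start: joints at [-1.233, 0.048, 0.099, 1.622, 0, 1.443], TCP at [0.236, -0.469, 0.304] pointing down, gripper open.
Joint ranges: [-2.91, 2.91], [-0.99, 1.94], [-1.21, 1.42], [-2.12, 2.29], [-1.49, 1.47], [-3.14, 3.14]. Speed limits (rad/s): [2.79, 2.79, 3.14, 3.14, 3.14, 3.14].

## Interface

Orientations are given as [roll, pitch, yaw] about the fixed x, y, z axes, in that order (R = Rz(yaw) Ry(pitch) Rx(roll)).
In Python, from workcell import manip, read_camera, order gives the robot as it stands. The module is installed in compiled form; this text tells all that it offers.
- The arm moves only by the tool step_arm, never from a script. Its argument "deltas" is a list of rows, each a list of 7 numbers: the turn, a rotation vector about the tool's x, y, z in degrees, then the shift along the tool's x, y, z in m, then the gripper's target within -1 to 1 (fully open at 1, half-way at 0, shut at -1). In form: [[wx, wy, wz, tx, ty, tz, claw], ...]. A call has 1 to 20 rows; each row is the pose to reach, as a shift and turn from the pose commanded when the call began, along the tool's axes at that moment; what a row does not reach only later rows make up. A row lasts 1/8 s, in which the tool goes at most 62.5 mm and 10.7 degrees, less where a joint would pass 70% of its speed; a pose out of reach is approached as far as the arm can. A call with a gripper value outside its range is refused whole. The fingers move at their own pace and stop on an object; "force" is the grip in N (left out, the last holds). Time passes only in rows, so rows that repeat a pose let the fingers close. It gives the time, the measured TCP pose, the force, the opening and the grip force at its end, in the units of the state.
- manip.observe(): the state, without advancing time (a new reading comes with each control period).
- read_camera(name): name is "scene" or "top" or "wrist"; returns a dict with "frame" (400x640x3 uint8, red, green, blue), "depth" (400x640 float32, m along the optical axis (not along the pixel's ray), 0 where there is no reading), "fx", "fy", "cx", "cy" (pixels), "dist_coeffs" ([k1, k2, p1, p2, k3] as OpenCV has them; the pictures are not rectified), "R" (3x3) and "t" (3): a world point X has camera coordinates R X + t. Camera axes: x right, y down, z forward; pixel columns grow to the right and rows downward; lengths in m; the calibration is good to about 2 mm. A picture is of the moment at which its call begins.
- order.sign_off(): hands the job in; it is judged then, once.
The state is a dict: "t": time; "joints": joint angles; "qd": joint speeds; "joint_torque": joint torques, N m; "tool_pos": TCP position; "eef_rot": TCP orientation; "force": force on the tool from outside, world axes, zero at the start; "ft_torque": the same for the moment, N m; "grip_width": finger opening in m; "grip_force": force on a finger pad.
Only numpy, scipy, OpenCV 4.12 (cv2) and the standard library are available. Lean on these libraries where they do the work, as an engineer would, in place of code of your own. Each camera call takes 0.05 s, during which the arm holds its last target. There are 200 camera calls.

## Task

Pull the blue plug-in valve module out of the sloping socket for service: grip it and rock it gently from side to side, so that it works its way out without dragging the sprung socket block up along with it. Set it down (do not drop it) standing upright on its two brass blades in the yellow tray, then slide the shutter down by its orange tab until it is fully closed over the empty socket. Leave the collet, tool holder and gauge alone.

Things in the scene. Friction and masses are not known exactly. Their poses are not given: they have to be found in the camera images.
- socket_face (a point): Fixed point, centre of the socket's top face on the white manifold head, whose face slopes 30 deg down towards the robot. Axes: x up the slope, y level across it, z straight out of the face (30 deg from vertical). The face is 102 mm wide in y and runs from x = -45 to +115 mm. Two slots at y = +-20 mm hold the module's blades.
- socket (a joint): How far the grey socket block is dragged out of the head along socket_face z, m: 0 at rest, 0.009 stop; springs of 5 N/mm; keep it under 0.004 (20 N net). Friction holds each blade with 12 to 15 N: a straight pull on both drags the block too far, but while the module swings side to side one blade slides up as the other slides down and the net pull stays small.
- module_center (a point): Centre of the loose valve module's blue grip, which is 32 mm (x) by 40 mm (y), from 20 mm below to 24 mm above this point. Axes as socket_face while plugged in: z out of the socket, y from blade to blade. Below the grip: a black flange 34 x 50 mm, 12 mm high, then a rib 12 mm wide in y, 4 mm high, that rests on the socket face 36 mm below this point. Mass about 0.18 kg.
- module_foot (a point): Point midway between the lower ends of the module's two brass blades, 54 mm below module_center, same axes. Blades at y = +-20 mm, each 24 mm (x) by 8 mm (y), standing 18 mm deep in the socket. Plugged in, the module can rock on its rib about x, about 9 deg to each side. The blades come loose after about 15 mm of rise, clear after 18 mm. It can stand alone on them.
- shutter_tab (a point): Centre of the shutter's orange tab, 8 mm along the slope, 34 mm across, 24 mm high, square to the slope; 16 mm above the face plane. Axes as socket_face. Parked it is about 78 mm up the slope from the socket centre, shut 18 mm. It stands on the steel shutter plate, 52 x 72 mm, 3 mm thick, top 4 mm above the face; the plate's middle is 18 mm down the slope from the tab.
- shutter (a joint): Travel of the shutter down the slope, m: 0 = parked fully open, 0.060 = fully closed over the socket (end stop). Friction about 2.5 N; it stays where it is left. It cannot close while the module is plugged in.
- tray: Fixed yellow open tray, outside 150 mm (its x) by 190 mm (its y), 22 mm high, walls and floor 4 mm thick. Origin: centre of its underside, on the table.
- collet: Loose steel collet, 28 mm across and 28 mm high, standing in the tray about 65 mm along the tray's -y from its middle. Origin: centre of its underside. Leave it alone.
- holder: Loose dark steel tool holder standing on the table, 44 mm across, 65 mm high. Origin: centre of its underside. Leave it alone.
- gauge: Loose green setting gauge on the table, 45 x 30 mm, 34 mm high. Origin: centre of its underside. Leave it alone.
Things that resemble listed ones, but are neither listed nor needed, are in the scene too. Several things have the shape of the tray; the one meant has the colours described above.

How it is judged:
On the way, in this order (a step that is already met when the one before it is completed fails the run):
1. the module is out of the socket, its blades clear (z of module_center in the frame of socket_face above 0.056 m), for 0.1 s.
2. the module stands upright on the tray floor while the fingers still hold it (x of module_center in the frame of tray between -0.058 and 0.058 m and y of module_center in the frame of tray between -0.078 and 0.078 m and z of module_center in the frame of tray below 0.064 m and angle between module_center's own z axis and vertical below 0.12 rad and contact force between module and tray above 0.3 N and contact force between the fingers and module above 1 N), for 0.1 s.
At the end, for the whole second after the job is handed in: The module stands upright (within 0.12 rad) and at rest on its blades on the floor of the tray, its centre at least about 15 mm inside the tray's outer edges, and the shutter is closed to within 4 mm of its stop (x of module_center in the frame of tray between -0.058 and 0.058 m and y of module_center in the frame of tray between -0.078 and 0.078 m and z of module_center in the frame of tray below 0.064 m and angle between module_center's own z axis and vertical below 0.12 rad and contact force between module and tray above 0.3 N and linear speed of module below 0.02 m/s and value of joint shutter above 0.056 m and value of joint socket below 0.002 m); the robot touches nothing.
It fails at once if the socket block is dragged up by more than 4 mm (the module is yanked instead of rocked) (value of joint socket above 0.004 m).
It fails at once if the collet is moved by more than 15 mm (distance of collet from where it was at the start of the episode above 0.015 m).
It fails at once if the holder is moved by more than 15 mm (distance of holder from where it was at the start of the episode above 0.015 m).
It fails at once if the gauge is moved by more than 15 mm (distance of gauge from where it was at the start of the episode above 0.015 m).
It also fails if it takes over 72 s, if anything falls off the work surface, if the arm or the gripper's body presses on something with over 40 N, if the wrist force passes 120 N, or if a joint passes its speed limit or range.

## Working session

There is one attempt and no reset: what is moved stays moved. The work goes in short steps, Python scripts to look and compute and a tool call to move; the robot and the scene stay as the last step left them, time stands still between calls to the robot, and variables do not carry over. Pictures are saved under pics/ and viewed, at most 10 in all, crops included, and the job is handed in when it is done.

Besides the shell and the picture viewer there is one more tool, called after "Emit:" as name([rows], argument=value, ...), one row to a line, values as JSON. step_arm: Moves the arm, as the interface text tells. Its arguments: {"type":"object","properties":{"deltas":{"type":"array","items":{"type":"array","items":{"type":"number"}}},"force":{"type":"number"}},"required":["deltas"]}

```bash
mkdir -p pics; cat > h.py <<'E'
import numpy as np, cv2, pickle
from workcell import manip, read_camera, order
from scipy.spatial.transform import Rotation as Rn
def snap(name,tag):
    c=read_camera(name); pickle.dump(c,open(tag+'.pkl','wb')); cv2.imwrite(f'pics/{tag}.png',c['frame'][:,:,::-1]); return c
def load(tag): return pickle.load(open(tag+'.pkl','rb'))
def cloud(c):
    h,w=c['depth'].shape; u,v=np.meshgrid(np.arange(w),np.arange(h))
    K=np.array([[c['fx'],0,c['cx']],[0,c['fy'],c['cy']],[0,0,1]])
    p=cv2.undistortPoints(np.stack([u,v],-1).reshape(-1,1,2).astype(float),K,np.array(c['dist_coeffs'])).reshape(h,w,2)
    X=np.dstack([p,np.ones((h,w))])*c['depth'][...,None]
    return (X-np.array(c['t']))@np.array(c['R'])
E
python3 - <<'E'
from h import *
a=snap('scene','s0');b=snap('top','t0')
cv2.imwrite('pics/both.png',cv2.resize(np.vstack([a['frame'],b['frame']])[:,:,::-1],(480,600)))
print(manip.observe())
for c in(a,b): print(-np.array(c['R']).T@c['t'], c['fx'])
E
```

```text
{'t': 0.1, 'joints': array([-1.23280175e+00,  4.86863774e-02,  9.77453143e-02,  1.62199063e+00,
       -3.35357957e-06,  1.44297063e+00]), 'qd': array([-0.00060411, -0.00132249,  0.00290787, -0.00164192, -0.00101211,
       -0.00094302]), 'joint_torque': array([ 1.68815895e-03, -3.39851224e+01,  3.20935965e+01,  1.58148125e-02,
       -2.12315408e-04, -6.06298840e-06]), 'tool_pos': array([ 0.23565025, -0.46869815,  0.30282439]), 'eef_rot': array([-3.13947428e+00, -2.68885641e-04,  4.65820000e-01]), 'force': array([-0.19829073, -0.26096405,  0.51677154]), 'ft_torque': array([ 0.0010036 ,  0.07081015, -0.03043746]), 'grip_force': 0.0, 'grip_width': 0.08523987308659182}
[ 1.00797709 -0.32458204  0.70597357] 403.6194631224174
[0.37512323 0.05918559 1.01902158] 380.4968444993425
```

View pics/s0.png

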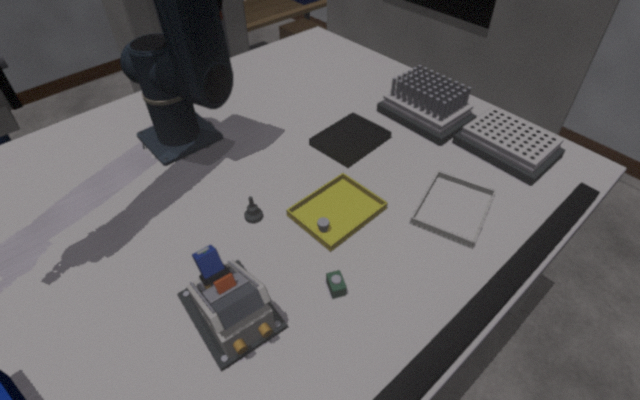

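View pics/t0.png

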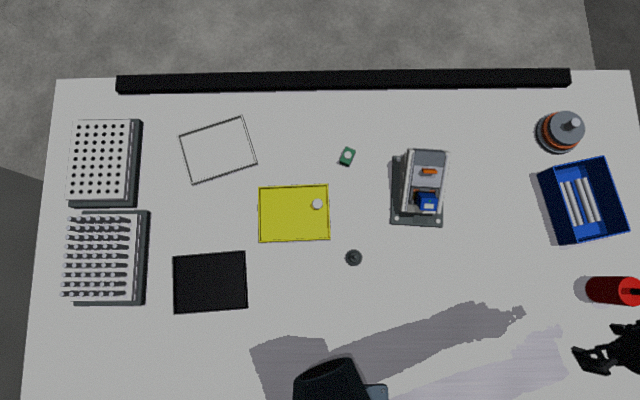

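The scene view shows the blue module at (208,262), the orange tab at (226,284), the yellow tray at (337,210) and the collet at (323,224). In the top view the module is at (428,202), the tab at (428,172), the tray at (294,213), the gauge at (347,156) and the holder at (353,257).

```bash
cat > m.py <<'E'
from h import *
def seg(c,P,lo,hi,box):
    hsv=cv2.cvtColor(c['frame'],cv2.COLOR_RGB2HSV); m=cv2.inRange(hsv,lo,hi)>0
    b=np.zeros_like(m); u0,v0,u1,v1=box; b[v0:v1,u0:u1]=1
    return m&b&(c['depth']>0)
if __name__=='__main__':
  for tag,bx,bt in(('t0',(385,145,455,230),(250,175,340,250)),('s0',(170,235,290,365),(280,170,395,250))):
    c=load(tag);P=cloud(c);np.set_printoptions(precision=4,suppress=True)
    for n,lo,hi,b in(('blue',(105,120,30),(130,255,255),bx),('orange',(3,130,80),(16,255,255),bx),('yellow',(22,120,60),(35,255,255),bt)):
        m=seg(c,P,lo,hi,b);Q=P[m]
        print(tag,n,len(Q),'med',np.median(Q,0),'lo',np.percentile(Q,2,0),'hi',np.percentile(Q,98,0))
        if n=='yellow':
            cn,_=cv2.findContours(m.astype(np.uint8),0,2);cn=max(cn,key=cv2.contourArea)
            r=cv2.minAreaRect(cn);bp=cv2.boxPoints(r);print(bp)
            z=np.array([P[int(q[1]),int(q[0])] for q in bp]);print(z)
            r=cv2.minAreaRect(Q[:,:2].astype(np.float32));print(r)
  # enlarged crops
  a=load('t0')['frame'][140:235,375:465];b=load('s0')['frame'][230:370,165:295]
  a=cv2.resize(a,(380,400),interpolation=2);b=cv2.resize(b,(371,400),interpolation=2)
  cv2.imwrite('pics/c1.png',np.hstack([a,b])[:,:,::-1])
E
python3 m.py
```

```text
t0 blue 277 med [ 0.5438 -0.187   0.125 ] lo [ 0.5199 -0.2289  0.0705] hi [ 0.5681 -0.1719  0.1377]
t0 orange 77 med [ 0.6117 -0.197   0.1357] lo [ 0.5723 -0.2167  0.0781] hi [ 0.6181 -0.1707  0.1408]
t0 yellow 3809 med [0.5337 0.1434 0.0041] lo [0.4623 0.0485 0.0001] hi [0.6076 0.2301 0.0227]
[[256.3979 186.7546]
 [327.2969 183.532 ]
 [329.8186 239.0083]
 [258.9196 242.2309]]
[[ 0.6136  0.2438 -0.0028]
 [ 0.6133  0.048   0.0218]
 [ 0.4643  0.0447  0.0027]
 [ 0.4588  0.2351  0.0002]]
((0.5351417064666748, 0.13912811875343323), (0.14832700788974762, 0.18846793472766876), 1.7863218784332275)
s0 blue 481 med [ 0.5532 -0.1963  0.1208] lo [ 0.5325 -0.2123  0.1018] hi [ 0.5645 -0.1776  0.1366]
s0 orange 237 med [ 0.6152 -0.1997  0.1315] lo [ 0.6064 -0.2137  0.1212] hi [ 0.6216 -0.1847  0.1398]
s0 yellow 3087 med [0.5313 0.1423 0.0032] lo [0.4633 0.0449 0.0004] hi [0.608  0.2289 0.0214]
[[287.5283 210.3341]
 [355.8936 161.9087]
 [386.9653 205.7745]
 [318.6    254.2   ]]
[[ 0.4662  0.0413  0.0207]
 [ 0.4328  0.3001  0.0044]
 [ 0.6068  0.2296  0.0151]
 [ 0.5973  0.0222 -0.0024]]
((0.535538375377655, 0.13716046512126923), (0.1490432322025299, 0.19010066986083984), 1.6943764686584473)
```

View pics/c1.png

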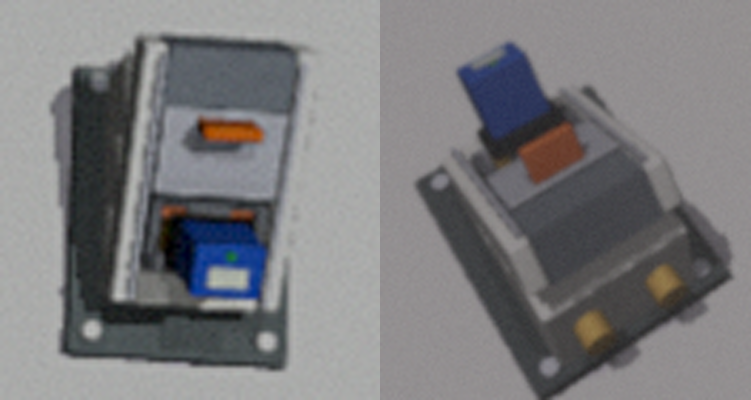

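```bash
cat > f.py <<'E'
from h import *
from m import seg
np.set_printoptions(precision=4,suppress=True)
for tag,bx in(('t0',(385,145,455,230)),('s0',(170,235,290,365))):
    c=load(tag);P=cloud(c);b=seg(c,P,(0,0,0),(180,255,255),bx)
    hsv=cv2.cvtColor(c['frame'],cv2.COLOR_RGB2HSV); b&=hsv[...,1]<90
    Q=P[b];Q=Q[(Q[:,2]>.04)&(Q[:,2]<.2)&(abs(Q[:,0]-.6)<.12)&(abs(Q[:,1]+.2)<.1)]
    best=None;r=np.random.default_rng(0)
    for _ in range(3000):
        a=Q[r.choice(len(Q),3,False)];n=np.cross(a[1]-a[0],a[2]-a[0]);l=np.linalg.norm(n)
        if l<1e-5: continue
        n/=l;n*=np.sign(n[2]);
        if abs(n[2]-.866)>.04 or n[0]>0: continue
        k=abs((Q-a[0])@n)<.0025
        if best is None or k.sum()>best.sum(): best=k
    S=Q[best];m=S.mean(0);n=np.linalg.svd(S-m)[2][2];n*=np.sign(n[2]);print(tag,len(Q),len(S),m,n,'tilt',np.degrees(np.arccos(n[2])),'yaw',np.degrees(np.arctan2(-n[1],-n[0])))
    for deg in(0,):pass
    print(np.percentile(S,[2,98],axis=0))
    # tab yaw
    m_=seg(c,P,(3,130,80),(16,255,255),bx);T=P[m_];T=T[(abs(T[:,0]-.614)<.012)&(T[:,2]>.11)];
    p=np.polyfit(T[:,1],T[:,0],1);print('tab yaw',np.degrees(np.arctan(-p[0])),T.mean(0),np.percentile(T,[3,97],axis=0))
    m_=seg(c,P,(105,120,30),(130,255,255),bx);B=P[m_];B=B[B[:,2]>.09]
    top=B[(B@n)>np.percentile(B@n,95)-.004];print('bluetop',len(top),np.median(top,0),cv2.minAreaRect(B[:,:2].astype(np.float32)),((np.median(top,0)-m)@n))
E
python3 f.py
```

```text
t0 2335 1102 [ 0.605  -0.192   0.1017] [-0.4996  0.0471  0.865 ] tilt 30.117689647756098 yaw -5.381924810652007
[[ 0.5271 -0.2449  0.0559]
 [ 0.6627 -0.145   0.1342]]
tab yaw -4.105094715848651 [ 0.6129 -0.1965  0.1354] [[ 0.6083 -0.2101  0.1126]
 [ 0.618  -0.1822  0.1407]]
bluetop 132 [ 0.5372 -0.1907  0.132 ] ((0.5445090532302856, -0.1915130615234375), (0.04073530435562134, 0.04974488541483879), 81.34413146972656) 0.060078563592922976
s0 4390 1186 [ 0.6194 -0.2049  0.1112] [-0.4915  0.0228  0.8706] tilt 29.476341304564933 yaw -2.651437055194284
[[ 0.5273 -0.2497  0.0592]
 [ 0.6615 -0.1518  0.1342]]
tab yaw -2.6812059735243414 [ 0.6151 -0.1996  0.1313] [[ 0.6077 -0.2135  0.1219]
 [ 0.6213 -0.1851  0.1397]]
bluetop 94 [ 0.5429 -0.1982  0.1344] ((0.5433928966522217, -0.19408832490444183), (0.03613428398966789, 0.044082097709178925), 85.2264633178711) 0.0579921515487157
```

```bash
cat >> h.py <<'E'
np.set_printoptions(precision=4,suppress=True)
def frame(yaw_deg,tilt=30):
    z=Rn.from_euler('z',yaw_deg,degrees=True).as_matrix()@Rn.from_euler('y',-tilt,degrees=True).as_matrix()
    return z  # columns x_f,y_f,n
def tool(F): return np.c_[F[:,0],-F[:,1],-F[:,2]]
def delta(p,R,cp=None,cR=None):
    s=manip.observe(); cp=s['tool_pos'] if cp is None else np.array(cp); cR=Rn.from_euler('xyz',s['eef_rot']).as_matrix() if cR is None else cR
    return np.r_[Rn.from_matrix(cR.T@R).as_rotvec(degrees=True), cR.T@(np.array(p)-cp)]
E
python3 -c "
from h import *
F=frame(-4);print(F);c=np.array([.55,-.193,.112]);p=c+.154*F[:,2];print(p,delta(p,tool(F)))"
```

```text
[[ 0.8639  0.0698 -0.4988]
 [-0.0604  0.9976  0.0349]
 [ 0.5     0.      0.866 ]]
[ 0.4732 -0.1876  0.2454] [-8.1526 29.2902 29.9468  0.3385 -0.1443  0.0579]
```

Emit:
step_arm([
  [-8.15, 29.3, 29.95, 0.3385, -0.1443, 0.058, 1],
  [-8.15, 29.3, 29.95, 0.3385, -0.1443, 0.058, 1],
  [-8.15, 29.3, 29.95, 0.3385, -0.1443, 0.058, 1],
  [-8.15, 29.3, 29.95, 0.3385, -0.1443, 0.058, 1],
  [-8.15, 29.3, 29.95, 0.3385, -0.1443, 0.058, 1],
  [-8.15, 29.3, 29.95, 0.3385, -0.1443, 0.058, 1],
  [-8.15, 29.3, 29.95, 0.3385, -0.1443, 0.058, 1],
  [-8.15, 29.3, 29.95, 0.3385, -0.1443, 0.058, 1],
  [-8.15, 29.3, 29.95, 0.3385, -0.1443, 0.058, 1],
  [-8.15, 29.3, 29.95, 0.3385, -0.1443, 0.058, 1],
  [-8.15, 29.3, 29.95, 0.3385, -0.1443, 0.058, 1],
])

```text
t: 1.48
tool_pos: [0.473, -0.1893, 0.2461]
eef_rot: [3.139, -0.525, -0.071]
force: [0.0, -0.4, 0.2]
grip_width: 0.0852
grip_force: 0.0
```

```bash
python3 -c "
from h import *
c=snap('wrist','w0');s=manip.observe();print(s['t'],s['tool_pos'],s['eef_rot'],s['joints'],s['force'])
T=Rn.from_euler('xyz',s['eef_rot']).as_matrix();cc=-np.array(c['R']).T@c['t'];print('cam in tool',T.T@(cc-s['tool_pos']),'\n',T.T@np.array(c['R']).T,c['fx'])
F=frame(-4);p=[.4732,-.1876,.2454];print(delta(p,tool(F)))"
```

```text
1.525 [ 0.4731 -0.1891  0.2461] [ 3.1394 -0.5247 -0.0707] [-0.6429 -0.4381 -0.5176  1.0373  0.2728  2.6333] [-0.3129 -0.232   0.0353]
cam in tool [ 0.0783  0.0009 -0.071 ] 
 [[-0.0009 -0.9523 -0.3053]
 [ 1.     -0.0011  0.0002]
 [-0.0005 -0.3053  0.9523]] 301.48759438629247
[ 0.1519 -0.0621 -0.0423 -0.0003 -0.0015  0.0006]
```

View pics/w0.png

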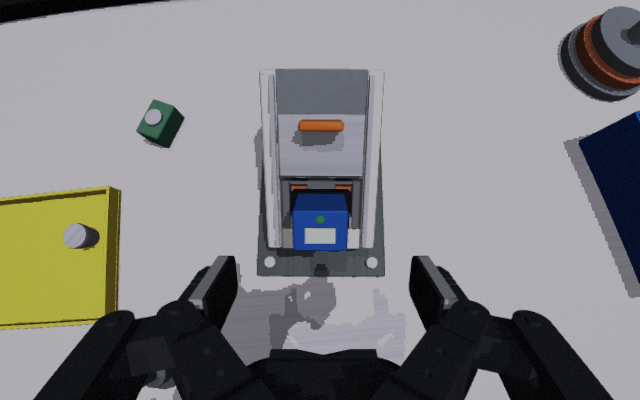

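The wrist view shows the module at (321,222), centred between the fingers, with its label at (320,236). The tab is at (321,125) and the rails run vertically at u=268 and 375, so the tool yaw is well aligned.

```bash
cat > g.py <<'E'
from h import *
from m import seg
c=load('w0');P=cloud(c);F=frame(-4)
O=np.array([.57,-.194,.081]);L=(P-O)@F
hsv=cv2.cvtColor(c['frame'],cv2.COLOR_RGB2HSV)
B=L[seg(c,P,(105,120,30),(130,255,255),(280,180,365,260))];B=B[B[:,2]>.02]
print('blue',np.percentile(B,[1,5,50,95,99],axis=0))
h=np.percentile(B[:,2],90);t=B[abs(B[:,2]-h)<.004];print('top',np.percentile(t,[1,5,50,95,99],axis=0))
T=L[seg(c,P,(3,130,80),(16,255,255),(285,110,360,140))];print('tab',np.percentile(T,[2,50,98],axis=0))
q=np.polyfit(T[:,1],T[:,0],1);print('tab slope',np.degrees(np.arctan(q[0])))
for n,(u0,v0,u1,v1) in dict(plate=(285,145,355,172),back=(285,75,355,108),railL=(263,80,270,200),railR=(374,80,380,200),face=(284,230,290,246)).items():
    S=L[v0:v1,u0:u1].reshape(-1,3);A=np.c_[S[:,:2],np.ones(len(S))];k=np.linalg.lstsq(A,S[:,2],rcond=None)[0];print(n,np.median(S,0),np.percentile(S[:,0],[2,98]),'slopes deg',np.degrees(k[:2]),'c',k[2])
# rail outer edges: y vs x
for v in range(80,220,20):
    r=L[v,255:390];k=r[:,2]>-.005;print(v,r[k][:,1].min(),r[k][:,1].max(),np.median(r[k][:,0]))
E
python3 g.py
```

```text
blue [[-0.0252 -0.0202  0.023 ]
 [-0.0234 -0.0188  0.0289]
 [ 0.0004 -0.0009  0.0628]
 [ 0.0061  0.0171  0.0642]
 [ 0.0063  0.0185  0.0646]]
top [[-0.0253 -0.0202  0.0605]
 [-0.024  -0.0189  0.0618]
 [-0.0053 -0.0004  0.0632]
 [ 0.0055  0.0172  0.0642]
 [ 0.0061  0.0186  0.0647]]
tab [[ 0.0585 -0.017   0.0287]
 [ 0.0622 -0.002   0.0309]
 [ 0.0658  0.0138  0.0323]]
tab slope 0.08441908446302451
plate [ 0.0332 -0.0009  0.0071] [0.022  0.0442] slopes deg [39.9714 -0.5997] c -0.015352124046450165
back [ 0.0876 -0.0011  0.0024] [0.075 0.1  ] slopes deg [-13.1805  -0.7513] c 0.023643021800231603
railL [0.0487 0.0452 0.0019] [-0.0172  0.0949] slopes deg [ -10.4545 -248.7787] c 0.206227980324006
railR [ 0.0487 -0.0493  0.0023] [-0.0216  0.0947] slopes deg [ -9.3384 268.5969] c 0.24027609791643528
face [-0.0429  0.0311  0.0022] [-0.0509 -0.0351] slopes deg [-0.1612 -4.3292] c 0.0044243887308091576
80 -0.05246760100964991 0.048005690643405624 0.0961557209469587
100 -0.05232092539764377 0.04755618570789712 0.08057460431217368
120 -0.05278021260124577 0.04795514181521687 0.06477755093550722
140 -0.0515956858440747 0.0478810320156836 0.048378235432244614
160 -0.05180514216791491 0.048037281419326845 0.03144272282493741
180 -0.051805670685431855 0.048288141114075867 0.01238584840852935
200 -0.050864402639758305 0.04940707169761342 -0.0005626735777127844
```

```bash
cat >> h.py <<'E'
F0=frame(-4)
SF=np.array([.57,-.194,.081])+F0@[-.0095,-.0013,.003]   # socket face
MC=SF+.036*F0[:,2]
E
python3 -c "
from h import *
print(SF,MC);p=MC+.058*F0[:,2];print(p,delta(p,tool(F0)))"
```

```text
[ 0.5602 -0.1946  0.0788] [ 0.5422 -0.1934  0.11  ]
[ 0.5133 -0.1913  0.1603] [ 0.1519 -0.0621 -0.0423 -0.0081 -0.0008  0.0944]
```

Emit:
step_arm([
  [0.15, 0, 0, -0.008, -0.001, 0.02, 1],
  [0.15, 0, 0, -0.008, -0.001, 0.045, 1],
  [0.15, 0, 0, -0.008, -0.001, 0.065, 1],
  [0.15, 0, 0, -0.008, -0.001, 0.08, 1],
  [0.15, 0, 0, -0.008, -0.001, 0.09, 1],
  [0.15, 0, 0, -0.008, -0.001, 0.094, 1],
  [0.15, 0, 0, -0.008, -0.001, 0.094, 1],
  [0.15, 0, 0, -0.008, -0.001, 0.094, 1],
])

```text
t: 2.52
tool_pos: [0.5138, -0.1903, 0.1614]
eef_rot: [3.141, -0.526, -0.069]
force: [0.1, -0.2, -0.2]
grip_width: 0.0856
grip_force: 0.0
```

```bash
python3 -c "
from h import *
c=snap('wrist','w1')
p=MC+.058*F0[:,2];print(delta(p,tool(F0)))"
```

```text
[-0.017  -0.127   0.0679 -0.001   0.001   0.0008]
```

View pics/w1.png

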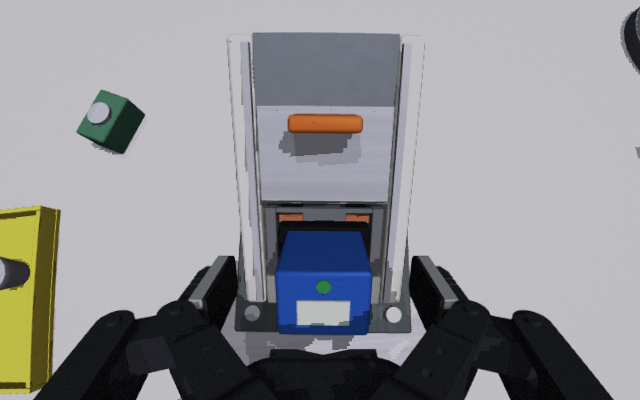

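The module's top spans u=277 to 371, centred between the pads (about 323), so the fingers can close.

Emit:
step_arm([
  [0, 0, 0, -0.001, 0.0005, 0.001, 0.3],
  [0, 0, 0, -0.001, 0.0005, 0.001, 0.1],
  [0, 0, 0, -0.001, 0.0005, 0.001, -0.1],
  [0, 0, 0, -0.001, 0.0005, 0.001, -0.5],
  [0, 0, 0, -0.001, 0.0005, 0.001, -1],
  [0, 0, 0, -0.001, 0.0005, 0.001, -1],
  [0, 0, 0, -0.001, 0.0005, 0.001, -1],
], force=40)

```text
t: 3.45
tool_pos: [0.5131, -0.1905, 0.1593]
eef_rot: [-3.141, -0.524, -0.069]
force: [-4.1, 1.2, 4.7]
grip_width: 0.0393
grip_force: 40.4
```

Emit:
step_arm([
  [0, 0, 0, 0, 0, 0, -1],
  [0, 0, 0, 0, 0, 0, -1],
  [0, 0, 0, 0, 0, 0, -1],
], force=90)

```text
t: 3.82
tool_pos: [0.513, -0.1905, 0.1594]
eef_rot: [-3.141, -0.524, -0.069]
force: [-5.4, 2.6, 4.9]
grip_width: 0.0389
grip_force: 89.3
```

```bash
python3 -c "
from h import *
s=manip.observe();print(s)
p=MC+.058*F0[:,2];print(delta(p,tool(F0)))"
```

```text
{'t': 3.825, 'joints': array([-0.5909, -0.2956, -0.5897,  0.8122,  0.2529,  2.6796]), 'qd': array([ 0.0026,  0.0015, -0.0009, -0.0014, -0.0001,  0.0007]), 'joint_torque': array([  0.0761, -21.4047,  34.0856,  -4.6407,   0.7167,  -0.1496]), 'tool_pos': array([ 0.513 , -0.1905,  0.1594]), 'eef_rot': array([-3.1409, -0.5244, -0.069 ]), 'force': array([-5.4321,  2.5965,  4.8894]), 'ft_torque': array([ 0.3191,  0.986 , -0.0294]), 'grip_force': 89.3092668056488, 'grip_width': 0.038865957511756484}
[-0.0641 -0.0459  0.0409  0.0007  0.0008 -0.0005]
```

Emit:
step_arm([
  [3, 0, 0, 0, 0.0049, -0.0004, -1],
  [6, 0, 0, 0, 0.0098, -0.0003, -1],
  [3, 0, 0, 0, 0.0049, -0.0009, -1],
  [0, 0, 0, 0, 0, -0.0012, -1],
  [-3, 0, 0, 0, -0.0049, -0.0013, -1],
  [-6, 0, 0, 0, -0.0098, -0.0011, -1],
  [-3, 0, 0, 0, -0.0049, -0.0018, -1],
  [0, 0, 0, 0, 0, -0.0022, -1],
])

```text
t: 4.82
tool_pos: [0.5123, -0.1903, 0.1604]
eef_rot: [-3.14, -0.525, -0.068]
force: [2.8, 0.8, -3.4]
grip_width: 0.0393
grip_force: 92.7
```

```bash
python3 -c "
from h import *
s=manip.observe();print(s['force'],s['force']@F0,s['ft_torque'])
p=MC+.058*F0[:,2];print(delta(p,tool(F0)))"
```

```text
[ 2.8474  0.7913 -3.4223] [ 0.7009  0.988  -4.3564] [-0.1548  0.3491 -0.3881]
[-0.1286 -0.0863  0.1022  0.0009  0.001   0.0007]
```

Emit:
step_arm([
  [3, 0, 0, 0, 0.0049, -0.0003, -1],
  [6, 0, 0, 0, 0.0098, -0.0002, -1],
  [3, 0, 0, 0, 0.0049, -0.001, -1],
  [0, 0, 0, 0, 0, -0.0014, -1],
  [-3, 0, 0, 0, -0.0049, -0.0017, -1],
  [-6, 0, 0, 0, -0.0098, -0.0016, -1],
  [-3, 0, 0, 0, -0.0049, -0.0024, -1],
  [0, 0, 0, 0, 0, -0.0028, -1],
  [3, 0, 0, 0, 0.0049, -0.0031, -1],
  [6, 0, 0, 0, 0.0098, -0.003, -1],
  [3, 0, 0, 0, 0.0049, -0.0038, -1],
  [0, 0, 0, 0, 0, -0.0042, -1],
  [-3, 0, 0, 0, -0.0049, -0.0045, -1],
  [-6, 0, 0, 0, -0.0098, -0.0044, -1],
  [-3, 0, 0, 0, -0.0049, -0.0052, -1],
  [0, 0, 0, 0, 0, -0.0056, -1],
])

```text
t: 6.82
tool_pos: [0.5096, -0.1901, 0.1651]
eef_rot: [-3.14, -0.525, -0.068]
force: [3.7, -0.4, -4.6]
grip_width: 0.0391
grip_force: 96.0
```

```bash
python3 -c "
from h import *
s=manip.observe();print(s['force']@F0,s['ft_torque'])
p=MC+.058*F0[:,2];print(delta(p,tool(F0)))"
```

```text
[ 0.9267 -0.1451 -5.7973] [-0.3033  0.2523 -0.4193]
[-0.1269 -0.0886  0.1054  0.0009  0.001   0.0061]
```

Emit:
step_arm([
  [3, 0, 0, 0, 0.0052, -0.0003, -1],
  [6, 0, 0, 0, 0.0104, -0.0002, -1],
  [3, 0, 0, 0, 0.0052, -0.001, -1],
  [0, 0, 0, 0, 0, -0.0014, -1],
  [-3, 0, 0, 0, -0.0052, -0.0017, -1],
  [-6, 0, 0, 0, -0.0104, -0.0016, -1],
  [-3, 0, 0, 0, -0.0052, -0.0024, -1],
  [0, 0, 0, 0, 0, -0.0028, -1],
  [3, 0, 0, 0, 0.0052, -0.0031, -1],
  [6, 0, 0, 0, 0.0104, -0.003, -1],
  [3, 0, 0, 0, 0.0052, -0.0038, -1],
  [0, 0, 0, 0, 0, -0.0042, -1],
  [-3, 0, 0, 0, -0.0052, -0.0045, -1],
  [-6, 0, 0, 0, -0.0104, -0.0044, -1],
  [-3, 0, 0, 0, -0.0052, -0.0052, -1],
  [0, 0, 0, 0, 0, -0.0056, -1],
])

```text
t: 8.82
tool_pos: [0.5068, -0.1895, 0.1699]
eef_rot: [-3.139, -0.525, -0.067]
force: [3.0, 0.2, -4.7]
grip_width: 0.0392
grip_force: 96.9
```

```bash
python3 -c "
from h import *
s=manip.observe();print(s['force']@F0,s['ft_torque'])
p=MC+.058*F0[:,2];print(delta(p,tool(F0)))
c=snap('scene','s1');d=snap('wrist','w2')
a=cv2.resize(c['frame'][220:360,165:305],(500,500),interpolation=2)
b=cv2.resize(d['frame'][150:400,200:450],(300,300))
cv2.imwrite('pics/c2.png',np.hstack([a,np.vstack([b,np.zeros((200,300,3),np.uint8)])])[:,:,::-1])"
```

```text
[ 0.2006  0.3944 -5.5701] [-0.0911  0.2269 -0.2111]
[-0.1997 -0.0888  0.1212  0.0009  0.0014  0.0117]
```

View pics/c2.png

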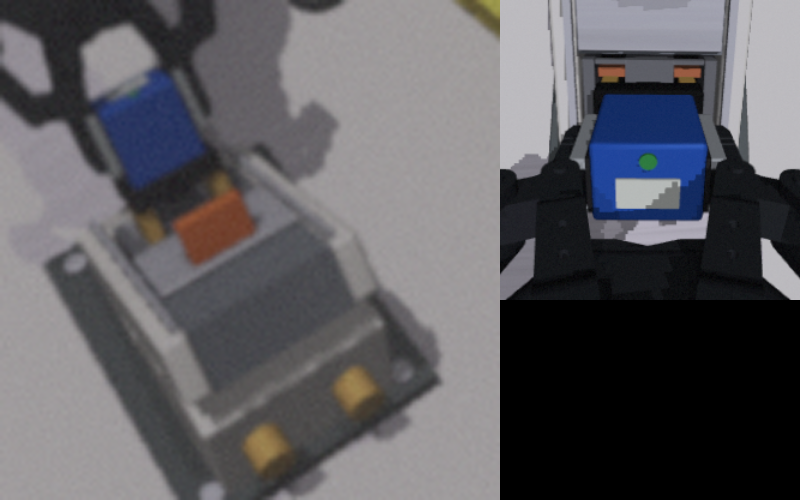

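The module is clearly rising in the fingers: the brass blades show at about (148,225) and (222,185) in the crop, and the net pull is only 5.6 N. I'll keep rocking.

Emit:
step_arm([
  [3, 0, 0, 0, 0.0055, -0.0003, -1],
  [6, 0, 0, 0, 0.011, -0.0002, -1],
  [3, 0, 0, 0, 0.0055, -0.001, -1],
  [0, 0, 0, 0, 0, -0.0014, -1],
  [-3, 0, 0, 0, -0.0055, -0.0017, -1],
  [-6, 0, 0, 0, -0.011, -0.0016, -1],
  [-3, 0, 0, 0, -0.0055, -0.0024, -1],
  [0, 0, 0, 0, 0, -0.0028, -1],
  [3, 0, 0, 0, 0.0055, -0.0031, -1],
  [6, 0, 0, 0, 0.011, -0.003, -1],
  [3, 0, 0, 0, 0.0055, -0.0038, -1],
  [0, 0, 0, 0, 0, -0.0042, -1],
  [-3, 0, 0, 0, -0.0055, -0.0045, -1],
  [-6, 0, 0, 0, -0.011, -0.0044, -1],
  [-3, 0, 0, 0, -0.0055, -0.0052, -1],
  [0, 0, 0, 0, 0, -0.0056, -1],
])

```text
t: 10.92
tool_pos: [0.5035, -0.1892, 0.1752]
eef_rot: [-3.141, -0.524, -0.067]
force: [0.2, 0.4, -1.7]
grip_width: 0.039
grip_force: 97.1
```

```bash
python3 -c "
from h import *
s=manip.observe();print(s['force']@F0,s['ft_torque'])
p=MC+.058*F0[:,2];print(delta(p,tool(F0)))"
```

```text
[-0.6615  0.445  -1.5577] [-0.0032  0.7251 -0.0027]
[-0.0978 -0.0296  0.1375  0.0011  0.0014  0.0179]
```

Emit:
step_arm([
  [0, 0, 0, 0, 0, -0.004, -1],
  [0, 0, 0, 0, 0, -0.01, -1],
  [0, 0, 0, 0, 0, -0.02, -1],
  [0, 0, 0, 0, 0, -0.035, -1],
  [0, 0, 0, 0, 0, -0.05, -1],
  [0, 0, 0, 0, 0, -0.07, -1],
  [0, 0, 0, 0, 0, -0.08, -1],
  [0, 0, 0, 0, 0, -0.08, -1],
])

```text
t: 11.92
tool_pos: [0.4639, -0.1877, 0.2466]
eef_rot: [3.14, -0.527, -0.068]
force: [0.8, 0.2, -1.5]
grip_width: 0.039
grip_force: 97.1
```

```bash
python3 -c "
from h import *
s=manip.observe();print(s['force'],s['ft_torque'],s['grip_width'],s['tool_pos'],s['eef_rot'])
y=.65
R=Rn.from_euler('xyz',[np.pi,0,y]).as_matrix();d=delta([.535,.155,.22],R);print(d)
"
```

```text
[ 0.7991  0.2398 -1.5464] [-0.0012  0.7521 -0.0348] 0.038985872259866605 [ 0.4639 -0.1877  0.2466] [ 3.1401 -0.5271 -0.0683]
[ 10.9237 -28.8501 -40.2046   0.0277  -0.3468   0.0464]
```

Emit:
step_arm([
  [0.5, -1.4, -2, 0.001, -0.017, -0.002, -1],
  [1.6, -4.3, -6, 0.004, -0.052, 0.001, -1],
  [2.9, -7.8, -10.9, 0.007, -0.094, 0.004, -1],
  [4.4, -11.5, -16, 0.011, -0.139, 0.01, -1],
  [5.7, -15, -20.9, 0.014, -0.18, 0.017, -1],
  [7, -18.5, -25.7, 0.018, -0.222, 0.025, -1],
  [8.3, -21.9, -30.6, 0.021, -0.264, 0.033, -1],
  [9.4, -24.8, -34.6, 0.024, -0.298, 0.039, -1],
  [10.3, -27.1, -37.8, 0.026, -0.326, 0.044, -1],
  [10.9, -28.8, -40.2, 0.028, -0.347, 0.046, -1],
  [10.9, -28.8, -40.2, 0.028, -0.347, 0.046, -1],
  [10.9, -28.8, -40.2, 0.028, -0.347, 0.046, -1],
  [10.9, -28.8, -40.2, 0.028, -0.347, 0.046, -1],
  [10.9, -28.8, -40.2, 0.028, -0.347, 0.046, -1],
])

```text
t: 13.68
tool_pos: [0.5345, 0.155, 0.2195]
eef_rot: [-3.14, -0.0, 0.649]
force: [0.8, -0.7, -2.2]
grip_width: 0.0387
grip_force: 97.3
```

```bash
python3 -c "
from h import *
s=manip.observe();print(s['force'],s['ft_torque'],s['tool_pos'],s['eef_rot'],s['joints'])
c=snap('scene','s2');d=snap('top','t2')
a=cv2.resize(c['frame'][90:290,220:420],(400,400),interpolation=2)
b=cv2.resize(d['frame'][150:270,230:350],(400,400),interpolation=2)
cv2.imwrite('pics/c3.png',np.hstack([a,b])[:,:,::-1])
P=cloud(c)
from m import seg
B=P[seg(c,P,(105,120,30),(130,255,255),(220,90,420,290))];print(len(B),np.percentile(B,[2,50,98],axis=0))
y=.65
R=Rn.from_euler('xyz',[np.pi,0,y]).as_matrix();print(delta([.535,.155,.22],R))
"
```

```text
[ 0.7602 -0.6854 -2.1724] [-0.0251 -0.0409  0.0151] [0.5345 0.155  0.2195] [-3.1396 -0.0005  0.6491] [0.161  0.1274 0.0164 1.4603 0.002  2.6535]Traceback (most recent call last):
  File "<string>", line 10, in <module>
    B=P[seg(c,P,(105,120,30),(130,255,255),(220,90,420,290))];print(len(B),np.percentile(B,[2,50,98],axis=0))
                                                                           ~~~~~~~~~~~~~^^^^^^^^^^^^^^^^^^^^
    return _quantile_unchecked(
        a, q, axis, out, overwrite_input, method, keepdims, weights)
    return _ureduce(a,
                    func=_quantile_ureduce_func,
    ...<5 lines>...
                    overwrite_input=overwrite_input,
                    method=method)
    r = func(a, **kwargs)
    result = _quantile(arr,
                       quantiles=q,
    ...<2 lines>...
                       out=out,
                       weights=wgt)
    slices_having_nans = np.isnan(arr[-1, ...])
                                  ~~~^^^^^^^^^
IndexError: index -1 is out of bounds for axis 0 with size 0
```

View pics/c3.png

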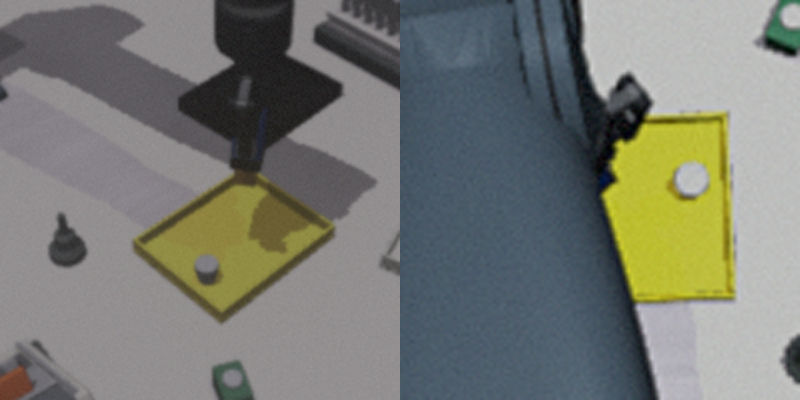

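The module hangs upright in the fingers over the tray, with the collet well away at (207,268). I'll lower it.

Emit:
step_arm([
  [0, 0, 0, 0, 0, 0.015, -1],
  [0, 0, 0, 0, 0, 0.035, -1],
  [0, 0, 0, 0, 0, 0.055, -1],
  [0, 0, 0, 0, 0, 0.075, -1],
  [0, 0, 0, 0, 0, 0.088, -1],
  [0, 0, 0, 0, 0, 0.096, -1],
  [0, 0, 0, 0, 0, 0.099, -1],
  [0, 0, 0, 0, 0, 0.1, -1],
  [0, 0, 0, 0, 0, 0.1, -1],
  [0, 0, 0, 0, 0, 0.1, -1],
])

```text
t: 15.02
tool_pos: [0.5349, 0.156, 0.1199]
eef_rot: [-3.14, -0.001, 0.65]
force: [0.5, 0.2, -1.5]
grip_width: 0.0387
grip_force: 97.3
```

Emit:
step_arm([
  [0, 0, 0, 0, 0, 0.0005, -1],
  [0, 0, 0, 0, 0, 0.001, -1],
  [0, 0, 0, 0, 0, 0.0015, -1],
  [0, 0, 0, 0, 0, 0.002, -1],
  [0, 0, 0, 0, 0, 0.0025, -1],
  [0, 0, 0, 0, 0, 0.0025, -1],
])

```text
t: 15.78
tool_pos: [0.5344, 0.156, 0.1166]
eef_rot: [-3.139, 0.0, 0.65]
force: [0.0, 0.2, -2.2]
grip_width: 0.0391
grip_force: 97.3
```

Emit:
step_arm([
  [0, 0, 0, 0, 0, 0.0005, -1],
  [0, 0, 0, 0, 0, 0.001, -1],
  [0, 0, 0, 0, 0, 0.0015, -1],
  [0, 0, 0, 0, 0, 0.0015, -1],
])

```text
t: 16.27
tool_pos: [0.5345, 0.156, 0.1162]
eef_rot: [-3.14, -0.0, 0.65]
force: [-1.5, -0.4, 5.7]
grip_width: 0.0386
grip_force: 98.1
```

The force swung from -2 to +5.7 N, so the blades are on the floor. I'll hold for a moment, relax the grip and open.

Emit:
step_arm([
  [0, 0, 0, 0, 0, 0, -1],
  [0, 0, 0, 0, 0, 0, -1],
  [0, 0, 0, 0, 0, 0, -1],
], force=20)

```text
t: 16.65
tool_pos: [0.5345, 0.156, 0.1162]
eef_rot: [-3.14, -0.0, 0.65]
force: [-1.9, -0.7, 5.4]
grip_width: 0.0392
grip_force: 98.1
```

Emit:
step_arm([
  [0, 0, 0, 0, 0, 0, 0.0],
  [0, 0, 0, 0, 0, 0, 0.1],
  [0, 0, 0, 0, 0, 0, 0.3],
  [0, 0, 0, 0, 0, 0, 0.6],
  [0, 0, 0, 0, 0, 0, 1],
  [0, 0, 0, 0, 0, 0, 1],
  [0, 0, 0, 0, 0, -0.01, 1],
  [0, 0, 0, 0, 0, -0.03, 1],
  [0, 0, 0, 0, 0, -0.06, 1],
  [0, 0, 0, 0, 0, -0.1, 1],
  [0, 0, 0, 0, 0, -0.13, 1],
  [0, 0, 0, 0, 0, -0.13, 1],
])

```text
t: 18.15
tool_pos: [0.5365, 0.156, 0.2497]
eef_rot: [3.14, -0.007, 0.65]
force: [-0.7, 0.5, -0.3]
grip_width: 0.0854
grip_force: 0.0
```

```bash
python3 -c "
from h import *
s=manip.observe();print(s['t'],s['force'],s['tool_pos'],s['eef_rot'],s['joints'])
c=snap('scene','s3');d=snap('wrist','w3')
a=cv2.resize(c['frame'][140:310,170:400],(460,340),interpolation=2)
b=cv2.resize(d['frame'],(460,260))
cv2.imwrite('pics/c4.png',np.vstack([a,b])[:,:,::-1])
from m import seg
P=cloud(d)
B=P[seg(d,P,(105,120,30),(130,255,255),(200,150,440,400))];print(len(B),np.percentile(B,[2,50,98],axis=0))
# tab push start: x=93+6 , tip 8mm above face
p=SF+F0@[.100,0,.12+.073];print('above',p,delta(p,tool(F0)))
"
```

```text
18.15 [-0.7313  0.4754 -0.3475] [0.5365 0.156  0.2497] [ 3.1401 -0.007   0.6504] [0.1622 0.1233 0.0718 1.5124 0.002  2.6533]
1792 [[0.5159 0.1356 0.0427]
 [0.5397 0.16   0.0824]
 [0.5568 0.1789 0.084 ]]
above [ 0.5503 -0.1939  0.296 ] [-10.9148  28.6837  40.2686  -0.1993   0.2876  -0.0512]
```

View pics/c4.png

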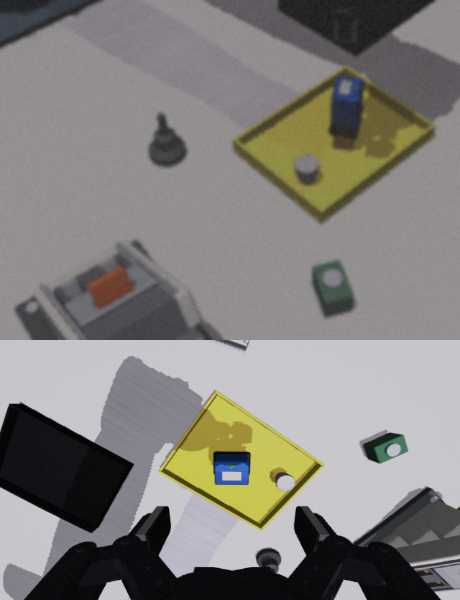

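The module stands upright and alone in the tray, at (347,105) in the scene crop, with its top at z = 0.084 (0.082 expected). Next is the shutter.

Emit:
step_arm([
  [-0.7, 1.7, 2.4, -0.012, 0.017, -0.005, -0.5],
  [-2.2, 5.7, 8, -0.04, 0.058, -0.012, -1],
  [-3.8, 10, 14, -0.07, 0.101, -0.022, -1],
  [-5.5, 14.3, 20.1, -0.1, 0.144, -0.03, -1],
  [-7.1, 18.6, 26.2, -0.13, 0.187, -0.038, -1],
  [-8.7, 23, 32.2, -0.159, 0.23, -0.044, -1],
  [-10, 26.4, 37, -0.183, 0.265, -0.049, -1],
  [-10.9, 28.7, 40.3, -0.199, 0.288, -0.051, -1],
  [-10.9, 28.7, 40.3, -0.199, 0.288, -0.051, -1],
  [-10.9, 28.7, 40.3, -0.199, 0.288, -0.051, -1],
  [-10.9, 28.7, 40.3, -0.199, 0.288, -0.051, -1],
], force=40)

```text
t: 19.62
tool_pos: [0.5508, -0.1929, 0.2949]
eef_rot: [-3.14, -0.522, -0.069]
force: [0.7, 0.2, 0.8]
grip_width: -0.0001
grip_force: 0.0
```

```bash
python3 -c "
from h import *
s=manip.observe();print(s['t'],s['force']@F0,s['tool_pos'],s['grip_width'],s['joints'])
p=SF+F0@[.100,0,.010+.073];print('down',p,delta(p,tool(F0)))
d=snap('wrist','w4')
from m import seg
P=cloud(d);L=(P-SF)@F0
T=L[seg(d,P,(3,130,80),(16,255,255),(200,50,440,400))];T=T[T[:,2]>.015];print('tab',len(T),np.percentile(T,[2,50,98],axis=0))
"
```

```text
19.625 [1.0286 0.2536 0.3582] [ 0.5508 -0.1929  0.2949] -0.00011602825069009186 [-0.5493 -0.2416 -0.2756  1.0658  0.2334  2.7172]
down [ 0.6052 -0.1978  0.2007] [-0.0883  0.1105  0.0408  0.0004  0.0012  0.1089]
tab 517 [[ 0.068  -0.016   0.0157]
 [ 0.074  -0.0012  0.0274]
 [ 0.0755  0.0151  0.0291]]
```

View pics/w4.png

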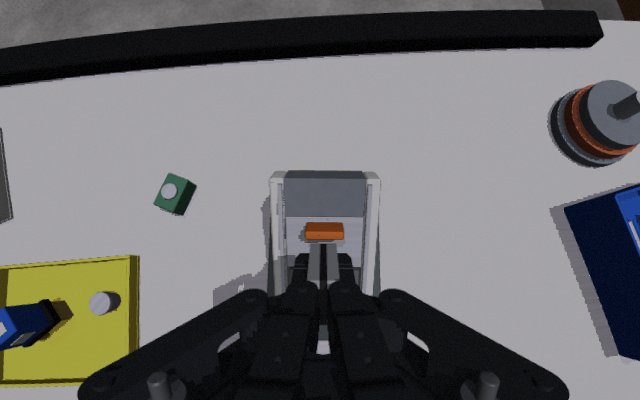

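The tab is at (324,231), its centre 72 mm up the slope. The fingertips only look downhill of it because of parallax. I'll come down uphill of the tab.

Emit:
step_arm([
  [0, 0, 0, 0, 0.001, 0.02, -1],
  [0, 0, 0, 0, 0.001, 0.045, -1],
  [0, 0, 0, 0, 0.001, 0.07, -1],
  [0, 0, 0, 0, 0.001, 0.09, -1],
  [0, 0, 0, 0, 0.001, 0.1, -1],
  [0, 0, 0, 0, 0.001, 0.106, -1],
  [0, 0, 0, 0, 0.001, 0.107, -1],
  [0, 0, 0, 0, 0.001, 0.107, -1],
])

```text
t: 20.68
tool_pos: [0.6042, -0.1989, 0.2039]
eef_rot: [3.141, -0.524, -0.07]
force: [-0.2, -1.1, -0.4]
grip_width: -0.0002
grip_force: 0.0
```

Emit:
step_arm([
  [0, 0, 0, -0.003, 0, 0, -1],
  [0, 0, 0, -0.008, 0, 0, -1],
  [0, 0, 0, -0.012, 0, 0, -1],
  [0, 0, 0, -0.016, 0, 0, -1],
  [0, 0, 0, -0.02, 0, 0, -1],
  [0, 0, 0, -0.024, 0, 0, -1],
  [0, 0, 0, -0.028, 0, 0, -1],
])

```text
t: 21.55
tool_pos: [0.5798, -0.1971, 0.1892]
eef_rot: [-3.141, -0.524, -0.07]
force: [2.3, 1.0, 0.3]
grip_width: -0.0002
grip_force: 1.1
```

```bash
python3 -c "
from h import *
s=manip.observe();print(s['t'],s['force']@F0,(s['tool_pos']-SF)@F0)"
```

```text
21.55 [ 2.0222  1.1859 -0.849 ] [ 0.0723 -0.0011  0.0857]
```

Emit:
step_arm([
  [0, 0, 0, -0.005, 0, 0, -1],
  [0, 0, 0, -0.01, 0, 0, -1],
  [0, 0, 0, -0.015, 0, 0, -1],
  [0, 0, 0, -0.02, 0, 0, -1],
  [0, 0, 0, -0.025, 0, 0, -1],
  [0, 0, 0, -0.029, 0, 0, -1],
  [0, 0, 0, -0.032, 0, 0, -1],
  [0, 0, 0, -0.033, 0, 0, -1],
  [0, 0, 0, -0.034, 0, 0, -1],
  [0, 0, 0, -0.034, 0, 0, -1],
])

```text
t: 22.8
tool_pos: [0.5502, -0.195, 0.1717]
eef_rot: [-3.141, -0.522, -0.071]
force: [1.3, 0.7, 2.1]
grip_width: 0.0002
grip_force: 0.8
```

Emit:
step_arm([
  [0, 0, 0, -0.001, 0, 0, -1],
  [0, 0, 0, -0.002, 0, 0, -1],
  [0, 0, 0, -0.003, 0, 0, -1],
  [0, 0, 0, -0.003, 0, 0, -1],
])

```text
t: 23.3
tool_pos: [0.5476, -0.1948, 0.1702]
eef_rot: [-3.141, -0.522, -0.071]
force: [1.9, 0.3, 0.4]
grip_width: 0.0
grip_force: 0.8
```

```bash
python3 -c "
from h import *
s=manip.observe();print(s['t'],s['force']@F0,(s['tool_pos']-SF)@F0)"
```

```text
23.3 [ 1.8277  0.4242 -0.5392] [ 0.0348 -0.0011  0.0854]
```

Emit:
step_arm([
  [0, 0, 0, -0.001, 0, 0, -1],
  [0, 0, 0, -0.002, 0, 0, -1],
  [0, 0, 0, -0.003, 0, 0, -1],
  [0, 0, 0, -0.003, 0, 0, -1],
])

```text
t: 23.8
tool_pos: [0.5454, -0.1946, 0.169]
eef_rot: [-3.141, -0.524, -0.07]
force: [4.4, 0.7, -0.4]
grip_width: 0.0
grip_force: 1.6
```

Emit:
step_arm([
  [0, 0, 0, -0.001, 0, 0, -1],
  [0, 0, 0, -0.002, 0, 0, -1],
  [0, 0, 0, -0.002, 0, 0, -1],
])

```text
t: 24.18
tool_pos: [0.5449, -0.1948, 0.1693]
eef_rot: [3.141, -0.527, -0.069]
force: [8.2, -0.0, -0.2]
grip_width: -0.0001
grip_force: 3.1
```

```bash
python3 -c "
from h import *
s=manip.observe();print(s['t'],s['force']@F0,(s['tool_pos']-SF)@F0)"
```

```text
24.175 [ 6.9926  0.5708 -4.2772] [ 0.032  -0.0012  0.086 ]
```

The force rose to 7 N and the tool stopped at 32 mm, so the shutter is on its stop. I'll back off and retreat.

Emit:
step_arm([
  [0, 0, 0, 0.005, 0, 0, -1],
  [0, 0, 0, 0.012, 0, 0, -1],
  [0, 0, 0, 0.015, 0, -0.02, -1],
  [0, 0, 0, 0.015, 0, -0.05, -1],
  [0, 0, 0, 0.015, 0, -0.09, -1],
  [0, 0, 0, 0.015, 0, -0.12, -1],
  [0, 0, 0, 0.015, 0, -0.12, -1],
  [0, 0, 0, 0.015, 0, -0.12, -1],
])

```text
t: 25.18
tool_pos: [0.4964, -0.1912, 0.278]
eef_rot: [-3.14, -0.521, -0.071]
force: [0.2, 1.0, 0.1]
grip_width: -0.0001
grip_force: 0.0
```

```bash
python3 -c "
from h import *
from m import seg
s=manip.observe();print(s['t'],s['force'],s['tool_pos'])
c=snap('scene','s5');d=snap('wrist','w5')
for q,bx in((c,(150,220,320,380)),(d,(200,50,440,400))):
  P=cloud(q);L=(P-SF)@F0;T=L[seg(q,P,(3,130,80),(16,255,255),bx)];T=T[(T[:,2]>.015)&(abs(T[:,1])<.03)];print('tab',len(T),np.percentile(T,[2,50,98],axis=0) if len(T) else '')
P=cloud(c);B=P[seg(c,P,(105,120,30),(130,255,255),(280,160,400,250))];print('mod',np.percentile(B,[2,50,98],axis=0))
a=cv2.resize(c['frame'][150:370,150:400],(682,600),interpolation=2);cv2.imwrite('pics/c5.png',a[:,:,::-1])"
```

```text
25.175 [0.1587 0.9921 0.1362] [ 0.4964 -0.1912  0.278 ]
tab 108 [[ 0.0177 -0.0149  0.0155]
 [ 0.0207 -0.0005  0.0209]
 [ 0.0234  0.0141  0.0265]]
tab 472 [[ 0.0146 -0.0155  0.0157]
 [ 0.0203  0.0004  0.0273]
 [ 0.0219  0.0156  0.0291]]
mod [[0.518  0.1343 0.0788]
 [0.5416 0.1504 0.0809]
 [0.5565 0.1728 0.0832]]
```

View pics/c5.png

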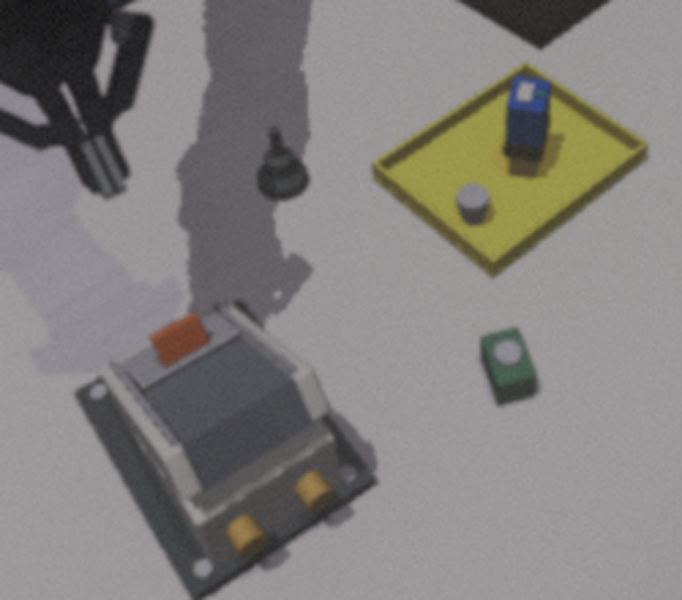

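The tab now reads 18.3 mm, which is its shut position. It started at 72 mm rather than the stated 78, so I'll push once more, harder, to be sure it is on the real stop.

Emit:
step_arm([
  [0, 0, 0, 0, 0, 0.02, -1],
  [0, 0, 0, 0, 0, 0.05, -1],
  [0, 0, 0, 0, 0, 0.08, -1],
  [0, 0, 0, 0, 0, 0.105, -1],
  [0, 0, 0, 0, 0, 0.118, -1],
  [0, 0, 0, 0, 0, 0.12, -1],
  [0, 0, 0, -0.005, 0, 0.12, -1],
  [0, 0, 0, -0.01, 0, 0.12, -1],
  [0, 0, 0, -0.015, 0, 0.12, -1],
  [0, 0, 0, -0.017, 0, 0.12, -1],
  [0, 0, 0, -0.018, 0, 0.12, -1],
  [0, 0, 0, -0.018, 0, 0.12, -1],
])

```text
t: 26.78
tool_pos: [0.5438, -0.1951, 0.1703]
eef_rot: [3.139, -0.533, -0.067]
force: [9.1, -0.5, -0.4]
grip_width: -0.0002
grip_force: 3.7
```

```bash
python3 -c "
from h import *
s=manip.observe();print(s['t'],s['force']@F0,(s['tool_pos']-SF)@F0)"
```

```text
26.775 [ 7.7004  0.0891 -4.927 ] [ 0.0316 -0.0016  0.0873]
```

Emit:
step_arm([
  [0, 0, 0, -0.002, 0, 0, -1],
  [0, 0, 0, -0.004, 0, 0, -1],
  [0, 0, 0, -0.006, 0, 0, -1],
  [0, 0, 0, -0.006, 0, 0, -1],
])

```text
t: 27.28
tool_pos: [0.5422, -0.1954, 0.1711]
eef_rot: [3.137, -0.544, -0.063]
force: [18.5, -1.1, -2.5]
grip_width: 0.0
grip_force: 7.7
```

```bash
python3 -c "
from h import *
s=manip.observe();print(s['t'],s['force']@F0,(s['tool_pos']-SF)@F0,s['eef_rot'])"
```

```text
27.275 [ 14.7893   0.1753 -11.4332] [ 0.0307 -0.002   0.0888] [ 3.137  -0.5439 -0.0634]
```

A firm end stop: the shutter did not move under 15 N. I'll retreat and check.

Emit:
step_arm([
  [0, 0, 0, 0.008, 0, 0, -1],
  [0, 0, 0, 0.02, 0, 0, -1],
  [0, 0, 0, 0.024, 0, -0.02, -1],
  [0, 0, 0, 0.024, 0, -0.05, -1],
  [0, 0, 0, 0.024, 0, -0.09, -1],
  [0, 0, 0, 0.024, 0, -0.12, -1],
  [0, 0, 0, 0.024, 0, -0.12, -1],
  [0, 0, 0, 0.024, 0, -0.12, -1],
])

```text
t: 28.28
tool_pos: [0.4964, -0.1911, 0.2779]
eef_rot: [-3.14, -0.521, -0.071]
force: [0.1, 0.3, -1.0]
grip_width: 0.0
grip_force: 0.0
```

```bash
python3 -c "
from h import *
from m import seg
d=snap('wrist','w6');s=manip.observe();print(s['t'],s['force'])
P=cloud(d);L=(P-SF)@F0;T=L[seg(d,P,(3,130,80),(16,255,255),(200,50,440,400))];T=T[(T[:,2]>.015)&(abs(T[:,1])<.03)];print('tab',len(T),np.percentile(T,[2,50,98],axis=0))
print(order.sign_off())"
```

```text
28.325 [-0.3586 -0.1115 -0.51  ]
tab 460 [[ 0.0145 -0.0157  0.0157]
 [ 0.0203  0.0002  0.0273]
 [ 0.0219  0.0157  0.0293]]
the job is handed in; nothing more can be done
None
```

I rocked the module out, stood it upright on its blades in the yellow tray, pushed the shutter down to a firm stop, and handed the job in at about 28 s; no verdict came back, and the tab moved only about 54 mm by camera (72 to 18 mm) against the stated 60 mm travel.

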